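Stand a framed membrane on the focus slide and crank it into focus

ROBOT

A 6-joint arm with a two-finger parallel gripper is mounted at the origin on the work surface. World frame = base frame: x ahead of the robot, y to its left, z up, the work surface at z = 0. Lengths are in m, angles in rad, forces in N, time in s.
With the tool pointing down it reaches from about 0.325 to 0.875 m from the base axis. Payload 4.4 kg.
Tool frame: the origin (TCP) lies at the very end of the fingers, on their centre line; the grasp point (between the pads) lies grip_point_offset behind it (grip_point_offset is the distance from the TCP to the grasp point, in m); z points along the fingers, y is the direction in which the jaws open and shut (so a half turn about z gives the same grasp; the last joint's range is limited). The gripper opens to 85 mm and grips with 20 to 120 N. Pads are 22 mm wide; open, the fingers measure 114 mm over their backs; the gripper's body (76 mm by 85 mm) begins 54 mm behind the grasp point. The pads swing forward as they close: fully open they stand 13 mm farther back than shut.
Start: joints at [1.165, 0.207, 1.542, -0, 1.393, -0.15], TCP at [0.145, 0.556, 0.208] pointing down, gripper open.
Joint ranges: [-2.73, 2.73], [-0.86, 2.22], [0.23, 2.46], [-1.11, 4.25], [0.08, 2.63], [-2.82, 2.82]. Speed limits (rad/s): [2.79, 2.79, 3.14, 3.14, 3.14, 3.14].

INTERFACE

Orientations are given as a unit quaternion [w, x, y, z].
In Python, from station import * gives the robot as it stands.
- The arm moves only by the tool apply_moves, never from a script. Its argument "targets" is a list that holds one entry, the list of rows, each a list of 4 numbers: the shift along the world's x, y, z each as a share of 0.3 m, from -1 to 1, then the turn about the world's z as a share of 360 degrees, from -1 to 1. In form: [[[tx, ty, tz, roll], ...]]. A call has 1 to 8 rows; each row is the pose to reach, as a shift and turn from the pose commanded when the call began, turning the shorter way round; what a row does not reach only later rows make up. A row lasts 1/10 s, in which the tool goes at most 50 mm and 8.59 degrees, less where a joint would pass 70% of its speed; a pose out of reach is approached as far as the arm can. A call with a number of a shift or a turn outside -1 to 1 is refused whole. A call with a gripper value outside its range is refused whole. "jaw" is the opening, from 0 (shut) to 1 (fully open), set as the call begins (left out, the last holds). The fingers move at their own pace and stop on an object; "squeeze" is the grip in N (left out, the last holds). Time passes only in rows, so rows that repeat a pose let the fingers close. It gives the time, the measured TCP pose, the force and the opening at its end, in the units of the state.
- read_state(): the state, without advancing time (a new reading comes with each control period).
- get_image(name): name is "scene" or "side" or "wrist"; returns a dict with "image" (480x640x3 uint8, red, green, blue), "intrinsics" (3x3 intrinsics, pixels), "position" and "orientation" of the camera in the world. Camera axes: x right, y down, z forward; pixel columns grow to the right and rows downward; lengths in m; the calibration is good to about 2 mm. A picture is of the moment at which its call begins. There is no depth.
- sign_off(): hands the job in, once; it reports no verdict.
The state is a dict: "time_s": time; "joint_positions": joint angles; "qvel": joint speeds; "joint_torque": joint torques, N m; "tcp_pos": TCP position; "ee_rot": TCP orientation; "wrist_force": force on the tool from outside, world axes, zero at the start; "moment": the same for the moment, N m; "grip_width": finger opening in m.
Only numpy, scipy, OpenCV 4.12 (cv2) and the standard library are available. Lean on these libraries where they do the work, as an engineer would, in place of code of your own. Each camera call takes 0.05 s, during which the arm holds its last target. There are 200 camera calls.

TASK

In the rack, swing out the leg on the back of the framed membrane sample until it is fully open, then lift the frame out by its top tab and stand it upright on its leg on the carriage of the focus slide, its front at the black cross line, centred, with the membrane facing the camera head. Then turn the crank until the carriage's pointer lines up with the index rider on the scale, and let go. Do not shift the rider or knock over or push about anything else.

Things in the scene. Friction and masses are not known exactly. Their poses are not given: they have to be found in the camera images.
- frame_handle (a point): Centre of the top tab of the framed membrane sample, 130 mm above its underside. The tab is 10 mm thick (x), 44 mm wide (y), 115 to 145 mm above the underside: pinch it through its thickness. Axes: +x out of the front face, z up.
- frame_foot (a point): Middle of the frame's underside (axes as frame_handle). The frame is a white plastic panel 10 mm thick (x), 110 mm wide (y), 115 mm high plus the tab, 0.3 kg, with a brown-grey 82 mm square membrane in it. It starts upright in its rack, underside 18 mm above the table.
- rack: Fixed steel rack, 100 x 128 mm, that holds the frame, left or right of the slide; origin under its centre, axes as the frame's. White brackets hold the lower 24 mm of the frame's two lower corners in open-topped slots 13 mm wide (1.5 mm play each side).
- spare_rack: A like rack on the other side of the slide, with a plain plate without a leg fixed in it, 130 mm high in all; origin under its centre. Not wanted: leave it.
- leg (a joint): Opening of the kickstand leg, rad: 0 folded on the back, 0.5 fully open (stop). The hinge runs along the frame's y, 100 mm above the underside, 10.5 mm behind the middle plane; opening swings the lower end away from the back (frame -x). Stiff (0.06 Nm), stays where left. Folded, the leg reaches 11 mm below the frame; fully open, its foot is level with the underside to 2 mm.
- leg_rod (a point): Point on the leg's thumb rod, 80 mm to the frame's +y side of its middle, 40 mm below the hinge. The rod, an 8 mm steel bar fixed to the leg, lies along the frame's y and sticks out past the frame's edge, 55 to 100 mm from the middle, with free space round it. Pushed 19 mm towards frame -x it opens the leg fully, and rises 5 mm.
- leg_foot (a point): Lowest point of the leg's rubber foot, 111.5 mm from the hinge; fully open it lies 64 mm behind the frame's middle plane.
- carriage_spot (a point): Where frame_foot belongs: on the carriage's flat top (50 mm above the table, 116 mm along x, 122 mm wide in y), mid-width, 25 mm ahead (+x) of its centre; the frame's front then stands at the black cross line. Axes of the slide: +x from the crank to the camera head, z up. The membrane faces +x, the leg lies on the crank side.
- crank_axis (a point): On the crank wheel's vertical axis at the slide's near end, 143 mm above the table; axes of the slide. Steel disc of 112 mm diameter, top face 118 mm up, hub to 132 mm. Clockwise seen from above moves the carriage to the camera head, 25 mm a turn; it stays where left (friction about 0.07 Nm). The white camera head, 192 mm high, stands 312 to 410 mm from here along +x.
- pointer (a point): Tip of the black pointer on the carriage's -y side, 43 mm above the table; it moves with the carriage over the scale.
- index_mark (a point): Middle of the index rider, a dark steel block 16 mm long with a pale line across its top, on the scale bar on the slide's -y side; the pointer has to stand beside it (same place along the slide's x). It is always 30 mm or more from the pointer at the start, towards the camera head. It can be shifted by a knock of 6 N and must not be.
- crank_knob (a point): Centre of the crank's upright black handle, a cylinder of 22 mm diameter standing from 122 to 172 mm above the table, 43 mm from the crank axis. It spins freely on its own pin, so it can be held while it goes round.
- bottle: Amber bottle, 60 mm diameter, 130 mm high, loose; origin under its centre. To be left alone.
- block: Blue plastic block 90 x 75 x 64 mm, loose; origin under its centre. To be left alone.
- flowcell: Finned aluminium flow cell 70 x 60 x 41 mm with a white fitting on its +y side (30 mm long), loose; origin under its centre. To be left alone.
- beaker: Glass beaker 70 mm diameter, 85 mm high, loose; origin under its centre. To be left alone.
- wrench: Steel wrench lying flat on the table to the left of the crank, pointing away from the robot, loose; origin under its middle. To be left alone.
- jar: Low glass jar, 48 mm diameter, 45 mm high, to the right of the crank, loose; origin under its centre. To be left alone.
Mind the look-alikes: they are no part of the job. What is meant by the part that bears frame_handle is not orange, and is the smaller of those in its own colour.

How it is judged:
By the outcome, as a careful person would: the job done as asked, in the order asked, and still so for the second after the job is handed in, with the robot touching nothing.
It also fails if it takes over 72 s, if anything falls off the work surface, if the arm or the gripper's body presses on something with over 40 N, if the wrist force passes 120 N, or if a joint passes its speed limit or range.

## Working session

There is one attempt and no reset: what is moved stays moved. The work goes in short steps, Python scripts to look and compute and a tool call to move; the robot and the scene stay as the last step left them, time stands still between calls to the robot, and variables do not carry over. Pictures are saved under pics/ and viewed, about 8 in all and at most 12, crops included, and the job is handed in when it is done.

Besides the shell and the picture viewer there is one more tool, called after "Emit:" as name(argument=value, ...) on one line, values as JSON. apply_moves: Moves the arm, as the interface text tells. Shift numbers are shares of 0.3 m and turn numbers shares of 360 degrees, none past 1 either way. Its arguments: {"type":"object","properties":{"targets":{"type":"array"},"jaw":{"type":"number"},"squeeze":{"type":"number"}},"required":["targets"]}

```bash
mkdir -p pics; ls; cat > h.py <<'E'
from station import *
import numpy as np, cv2, json
from scipy.spatial.transform import Rotation as R
def snap(name,f):
    d=get_image(name); cv2.imwrite(f'pics/{f}.png',cv2.cvtColor(d['image'],cv2.COLOR_RGB2BGR))
    json.dump({k:np.asarray(d[k]).tolist() for k in('intrinsics','position','orientation')},open(f'pics/{f}.json','w')); return d
def cam(f):
    d=json.load(open(f'pics/{f}.json')); q=d['orientation']
    return np.array(d['intrinsics']),np.array(d['position']),R.from_quat([q[1],q[2],q[3],q[0]]).as_matrix()
def ray(f,u,v):
    K,p,M=cam(f); r=M@np.linalg.solve(K,[u,v,1]); return p,r
def atz(f,u,v,z):
    p,r=ray(f,u,v); return p+r*(z-p[2])/r[2]
def proj(f,P):
    K,p,M=cam(f); c=K@(M.T@(np.array(P)-p)); return c[:2]/c[2]
def tri(*obs):
    A=np.zeros((3,3));b=np.zeros(3)
    for f,u,v in obs:
        p,r=ray(f,u,v); r=r/np.linalg.norm(r); Q=np.eye(3)-np.outer(r,r); A+=Q;b+=Q@p
    return np.linalg.solve(A,b)
E
python3 - <<'E'
from h import *
for n in('scene','side','wrist'):
    snap(n,n+'0'); K,p,M=cam(n+'0'); print(n,K[0,0],p,M[:,2])
s=read_state(); print(s)
E
```

```text
pics
scene 438.91519953903406 [1.09127324 0.48484457 0.76290423] [-0.58880107 -0.47339602 -0.65514083]
side 495.1090380702349 [-0.03029857 -0.68598409  1.07937484] [ 0.39965979  0.5339223  -0.74511679]
wrist 346.3368077339485 [0.06870005 0.5758752  0.37242777] [ 0.30149869 -0.08204238 -0.94993031]
{'time_s': 0.15, 'joint_positions': array([ 1.16445429e+00,  2.07265289e-01,  1.54259925e+00,  1.57570812e-06,
        1.39353037e+00, -1.50494211e-01]), 'qvel': array([ 0.00078793, -0.00125072, -0.00522473, -0.00061929,  0.00035257,
        0.00016229]), 'joint_torque': array([ 6.87698389e-05, -3.83519125e+01, -2.92033303e+01, -1.10568503e-04,
        6.56234872e-03, -7.83580219e-06]), 'tcp_pos': array([0.14527052, 0.55570153, 0.20668185]), 'ee_rot': array([-2.48407091e-04,  1.27575382e-01,  9.91828468e-01, -8.66213802e-04]), 'wrist_force': array([-0.78985682,  0.10271697, -0.66469465]), 'moment': array([ 0.03881649, -0.00809782,  0.03317876]), 'grip_width': 0.0853271646178164}
```

View pics/scene0.png

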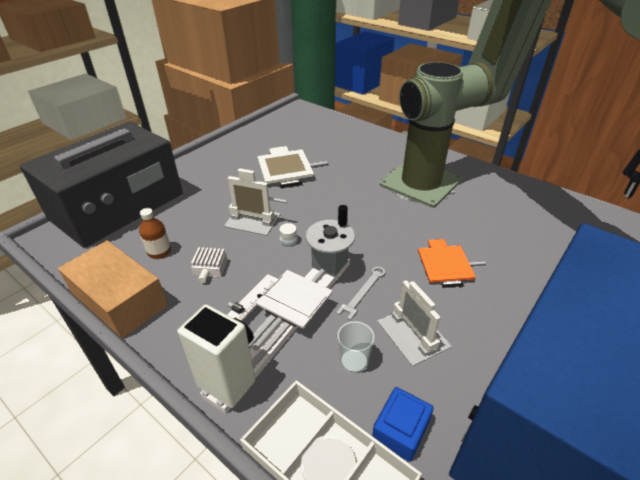

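View pics/side0.png

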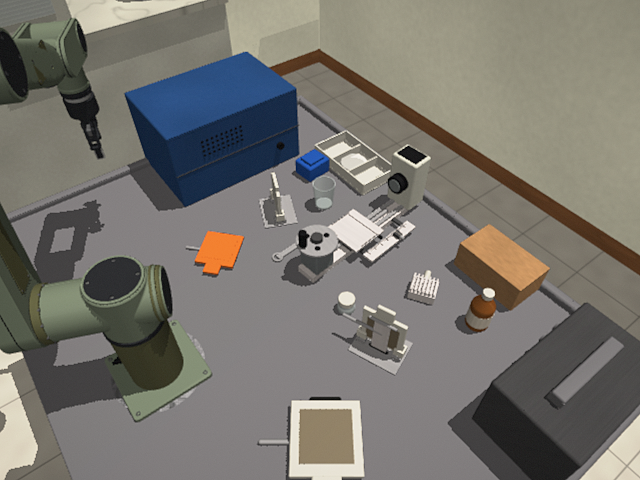

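Candidates for the frame: scene (250,200) white, in a rack, with tab, leg and rod; (285,165) larger white, flat on the table; (445,260) orange, flat; (415,315) plain plate in the spare rack. I choose (250,200) and will check it close up.

```bash
python3 - <<'E'
from h import *
def crop(f,x,y,w,h,W,H): return cv2.resize(cv2.imread(f'pics/{f}.png')[y:y+h,x:x+w],(W,H),interpolation=cv2.INTER_CUBIC)
a=np.hstack([crop('scene0',215,160,80,80,400,400),crop('side0',335,295,80,80,400,400)]); cv2.imwrite('pics/c1.png',a)
a=np.hstack([crop('scene0',220,190,160,120,800,600)]); cv2.imwrite('pics/c2.png',a)
a=np.hstack([crop('side0',270,185,160,120,800,600)]); cv2.imwrite('pics/c3.png',a)
E
```

```text
(no output)
```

View pics/c1.png

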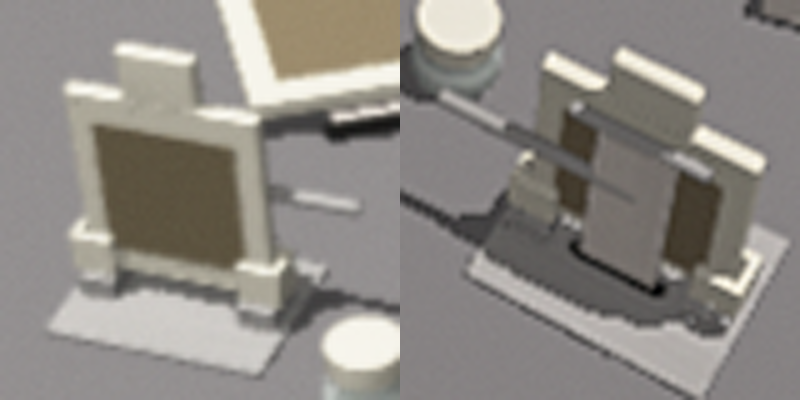

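View pics/c2.png

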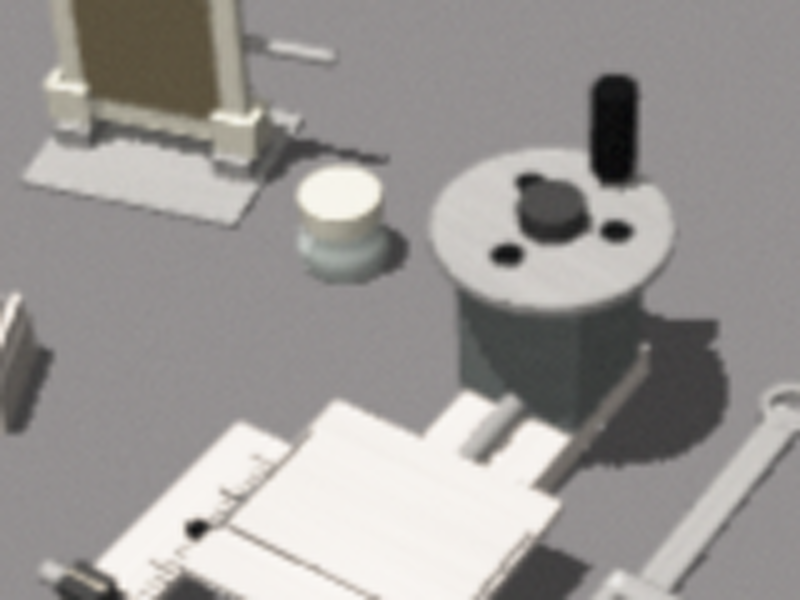

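View pics/c3.png

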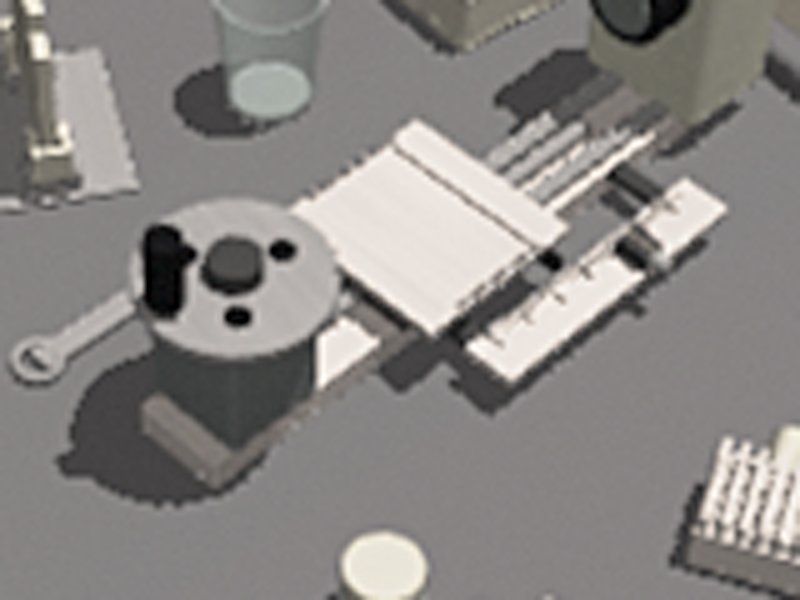

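Crop c1 confirms the choice: white, tab at (246,170) in scene, with leg and rod (tip at (287,201)). c2 and c3 show the crank hub at (330,230), the knob at (343,206), the carriage corners, the pointer at (259,295) and the rider at (238,306).

```bash
python3 - <<'E'
from h import *
np.set_printoptions(precision=4,suppress=True)
S,D='scene0','side0'
print('tab tri',tri((S,246.4,170),(D,387,310)), atz(S,246.4,170,.163),atz(D,387,310,.163))
print('rodtip',tri((S,287,201.4),(D,343,313.6)))
for n,p in dict(tabL=(238,170),tabR=(254,172.2)).items(): print(n,atz(S,*p,.163))
for n,p in dict(frL=(228,177),frR=(267.4,184)).items(): print(n,atz(S,*p,.133))
print('rackcorners',[atz(S,215+u/5,160+v/5,.003)[:2] for u,v in((48,330),(262,375))])
print('rackcorners side',[atz(D,335+u/5,295+v/5,.003)[:2] for u,v in((67,272),(300,397),(388,240))])
print('crank',tri((S,330.4,235.6),(D,317.4,240.4)),atz(S,330.4,235.6,.118),atz(D,317.4,240.4,.118))
print('hub',atz(S,330.4,230,.132),atz(D,270/1+232/5,185+250/5,.132))
print('knob',tri((S,342.8,206.4),(D,302.6,232)),atz(S,342.8,206.4,.172),atz(D,302.6,232,.172))
for n,p in dict(cY=(329,226.4),cy=(356.4,252),CY=(353,209),Cy=(383.6,230.6),lY=(348.4,212.4),ly=(378.6,234)).items(): print(n,atz(D,*p,.05))
for n,p in dict(cy=(287.6,270.4),cY=(332.4,290),ly=(265.6,295)).items(): print(n,'S',atz(S,*p,.05))
print('ptr',atz(S,259.4,295.4,.043),atz(D,379.6,237,.043))
print('rider',tri((S,238,306),(D,398,233.6)),atz(S,238,306,.045),atz(D,398,233.6,.045))
E
```

```text
tab tri [ 0.4596 -0.2764  0.1623] [ 0.4595 -0.2744  0.163 ] [ 0.4602 -0.2775  0.163 ]
rodtip [ 0.4134 -0.1835  0.0786]
tabL [ 0.4729 -0.2913  0.163 ]
tabR [ 0.4549 -0.2516  0.163 ]
frL [ 0.4821 -0.3253  0.133 ]
frR [ 0.4416 -0.2208  0.133 ]
rackcorners [array([ 0.5298, -0.3141]), array([ 0.4843, -0.195 ])]
rackcorners side [array([ 0.3928, -0.2355]), array([ 0.4387, -0.3531]), array([ 0.5308, -0.317 ])]
crank [0.4865 0.0183 0.1145] [0.4888 0.0216 0.118 ] [0.4854 0.0147 0.118 ]
hub [0.4865 0.0196 0.132 ] [0.4871 0.0213 0.132 ]
knob [0.443  0.0202 0.1729] [0.4416 0.0198 0.172 ] [0.4437 0.0205 0.172 ]
cY [0.581  0.0878 0.05  ]
cy [ 0.5818 -0.0345  0.05  ]
CY [0.6817 0.1017 0.05  ]
Cy [ 0.6954 -0.019   0.05  ]
lY [0.6617 0.0987 0.05  ]
ly [ 0.6752 -0.0204  0.05  ]
cy S [ 0.5839 -0.0285  0.05  ]
cY S [0.568  0.0894 0.05  ]
ly S [ 0.6697 -0.0151  0.05  ]
ptr [ 0.6748 -0.0299  0.043 ] [ 0.6746 -0.0263  0.043 ]
rider [ 0.7251 -0.0463  0.0417] [ 0.7258 -0.0428  0.045 ] [ 0.7239 -0.0493  0.045 ]
```

```bash
python3 - <<'E'
from h import *
import station
np.set_printoptions(precision=3,suppress=True)
print(getattr(station,'grip_point_offset',None),[x for x in dir(station) if x[0]!='_'])
D='side0'
for n,p in dict(boxnear=(185,201,0),boxright=(298,155,0),beaker=(324,207,0),spare_top=(276,175,.13),jar=(346,297,.045),flow=(423,290,.03),camhd=(411,155,.192)).items(): print(n,atz(D,*p)[:2])
c,s=np.cos(np.radians(21.2)),np.sin(np.radians(21.2)); M=np.array([[c,-s],[s,c]])
for x,y in((.016,.08),(.008,.08),(-.013,.08)): print(x,y,np.array([.460,-.2755])+M@[x,y])
E
```

```text
0.0187 ['PlanningError', 'get_image', 'grip_point_offset', 'read_state', 'sign_off']
boxnear [0.314 0.488]
boxright [0.734 0.463]
beaker [0.649 0.201]
spare_top [0.536 0.287]
jar [ 0.466 -0.132]
flow [ 0.649 -0.228]
camhd [0.856 0.064]
0.016 0.08 [ 0.446 -0.195]
0.008 0.08 [ 0.439 -0.198]
-0.013 0.08 [ 0.419 -0.206]
```

Emit:
apply_moves(targets=[[[0,0,0.4,0],[0,0,0.4,0]]], jaw=0)

```text
time_s: 0.35
tcp_pos: [0.1447, 0.5544, 0.3055]
ee_rot: [-0.001, 0.128, 0.992, -0.004]
wrist_force: [-0.9, 1.6, 0.5]
grip_width: 0.0589
```

Emit:
apply_moves(targets=[[[0.1,-0.15,0,-0.02],[0.2,-0.3,0,-0.04],[0.3,-0.45,0,-0.06],[0.4,-0.6,0,-0.08],[0.5,-0.75,0,-0.1],[0.6,-0.9,0,-0.12],[0.7,-1,0,-0.14],[0.75,-1,0,-0.15]]])

```text
time_s: 1.15
tcp_pos: [0.3716, 0.2531, 0.3076]
ee_rot: [0.001, 0.567, 0.824, -0.0]
wrist_force: [0.0, 1.6, 0.0]
grip_width: -0.0003
```

Emit:
apply_moves(targets=[[[0.08,-0.15,0,0],[0.14,-0.3,0,0],[0.2,-0.45,0,0],[0.23,-0.6,0,0],[0.25,-0.75,0,0],[0.25,-0.9,0,0],[0.25,-1,0,0],[0.25,-1,0,0]]])

```text
time_s: 1.95
tcp_pos: [0.4452, -0.047, 0.3071]
ee_rot: [-0.0, 0.566, 0.824, -0.001]
wrist_force: [-0.1, 0.1, -0.2]
grip_width: 0.0003
```

Emit:
apply_moves(targets=[[[0,-0.16,0,0],[0,-0.32,0,0],[0.01,-0.49,0,0],[0.01,-0.49,-0.15,0],[0.01,-0.49,-0.3,0],[0.01,-0.49,-0.3,0]]])

```text
time_s: 2.55
tcp_pos: [0.4432, -0.1868, 0.2098]
ee_rot: [-0.009, 0.564, 0.826, 0.0]
wrist_force: [-1.5, 1.3, -0.7]
grip_width: 0.0001
```

```bash
python3 - <<'E'
from h import *
for n in('scene','side','wrist'): snap(n,n+'1')
print(read_state()['tcp_pos'])
def crop(f,x,y,w,h,W,H): return cv2.resize(cv2.imread(f'pics/{f}.png')[y:y+h,x:x+w],(W,H),interpolation=cv2.INTER_CUBIC)
cv2.imwrite('pics/c4.png',np.hstack([crop('scene1',205,150,100,100,300,300),cv2.resize(cv2.imread('pics/wrist1.png'),(400,300))]))
E
```

```text
[ 0.44977854 -0.1906278   0.21954576]
```

View pics/c4.png

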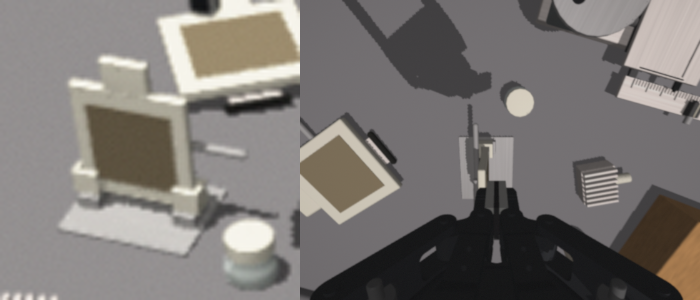

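The wrist view shows the rack with frame and rod, the rod running up to about (275,168) in full-resolution pixels and the finger tips to its right. I'll compare this with the predicted position.

```bash
python3 - <<'E'
from h import *
W='wrist1'
c,s=np.cos(np.radians(21.2)),np.sin(np.radians(21.2)); M=np.array([[c,-s],[s,c]]); F=np.array([.460,-.2755])
P=lambda x,y,z:proj(W,[*(F+M@[x,y]),z])
for a in((-.0105,.055,.078),(-.0105,.1,.078),(0,.022,.163),(0,-.022,.163),(.05,.064,.003),(-.05,.064,.003),(.05,-.064,.003)): print(a,P(*a).round(1))
im=cv2.imread('pics/wrist1.png')[150:350,220:380]
cv2.imwrite('pics/c5.png',cv2.resize(im,(640,800))[:600])
E
```

```text
(-0.0105, 0.055, 0.078) [280.5 246.5]
(-0.0105, 0.1, 0.078) [279.2 199.1]
(0, 0.022, 0.163) [285.2 327.9]
(0, -0.022, 0.163) [286.4 377.4]
(0.05, 0.064, 0.003) [339.9 217.1]
(-0.05, 0.064, 0.003) [251.7 216.7]
(0.05, -0.064, 0.003) [337.1 316.5]
```

View pics/c5.png

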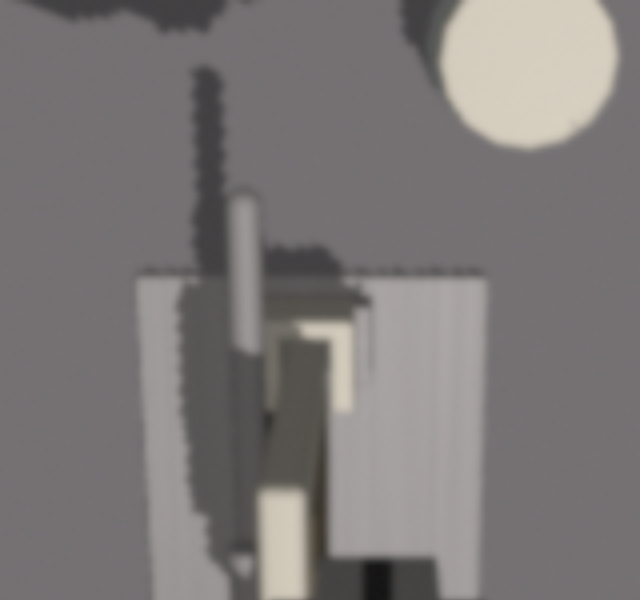

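```bash
python3 - <<'E'
from h import *
from scipy.optimize import least_squares
W='wrist1'
ob=[((-.0105,.1,.078),(281.2,197.5)),((0,.055,.133),(290.7,272)),((.05,.064,.003),(341.2,218.9)),((-.05,.064,.003),(254.8,218.9))]
def res(p):
    c,s=np.cos(p[2]),np.sin(p[2]); M=np.array([[c,-s],[s,c]])
    return np.concatenate([proj(W,[*(p[:2]+M@a[:2]),a[2]])-b for a,b in ob])
for sel in(1,):
    r=least_squares(res,[.46,-.2755,.37]); print(r.x[:2],np.degrees(r.x[2]),r.fun.round(1), res([.46,-.2755,.37]).round(1))
print(read_state()['tcp_pos'])
E
```

```text
[ 0.46274341 -0.27549372] 21.387625301271854 [ 0.5  2.7 -0.3 -0.8  0.7 -1.1 -1.  -1.2] [-2.   1.6 -3.3 -2.  -1.3 -1.8 -3.1 -2.2]
[ 0.44977854 -0.1906278   0.21954576]
```

Emit:
apply_moves(targets=[[[0,0,-0.15,0],[0,0,-0.3,0],[0,0,-0.42,0],[0,0,-0.498,0],[0,0,-0.498,0]]])

```text
time_s: 3.2
tcp_pos: [0.4486, -0.19, 0.0678]
ee_rot: [-0.001, 0.564, 0.826, 0.0]
wrist_force: [0.6, 0.8, -0.2]
grip_width: -0.0
```

Emit:
apply_moves(targets=[[[-0.02,-0.008,0,0],[-0.036,-0.014,0,0],[-0.047,-0.018,0,0],[-0.056,-0.022,0,0],[-0.065,-0.025,0,0],[-0.074,-0.029,0,0],[-0.081,-0.0315,0,0],[-0.081,-0.0315,0,0]]])

```text
time_s: 4.0
tcp_pos: [0.4238, -0.2002, 0.0681]
ee_rot: [-0.0, 0.564, 0.826, 0.0]
wrist_force: [0.2, -0.4, -0.7]
grip_width: 0.0001
```

Emit:
apply_moves(targets=[[[-0.005,-0.002,0,0],[-0.01,-0.004,0,0],[-0.01,-0.004,0,0]]])

```text
time_s: 4.3
tcp_pos: [0.421, -0.2014, 0.0681]
ee_rot: [-0.0, 0.564, 0.826, -0.0]
wrist_force: [-0.5, -0.6, 0.1]
grip_width: -0.0
```

Emit:
apply_moves(targets=[[[-0.005,-0.002,0,0],[-0.01,-0.004,0,0],[-0.01,-0.004,0,0]]])

```text
time_s: 4.6
tcp_pos: [0.418, -0.2026, 0.0681]
ee_rot: [-0.0, 0.564, 0.826, -0.0]
wrist_force: [-0.1, 1.0, -0.4]
grip_width: -0.0001
```

```bash
python3 - <<'E'
from h import *
snap('scene','scene2');snap('side','side2');snap('wrist','wrist2')
def crop(f,x,y,w,h,W,H): return cv2.resize(cv2.imread(f'pics/{f}.png')[y:y+h,x:x+w],(W,H),interpolation=cv2.INTER_CUBIC)
cv2.imwrite('pics/c6.png',np.hstack([crop('side2',325,290,100,100,400,400),crop('wrist2',220,150,160,160,400,400)]))
print(read_state()['tcp_pos'],read_state()['wrist_force'])
E
```

```text
[ 0.41821764 -0.20258442  0.06821165] [-0.10349148 -0.27495766  0.06189263]
```

View pics/c6.png

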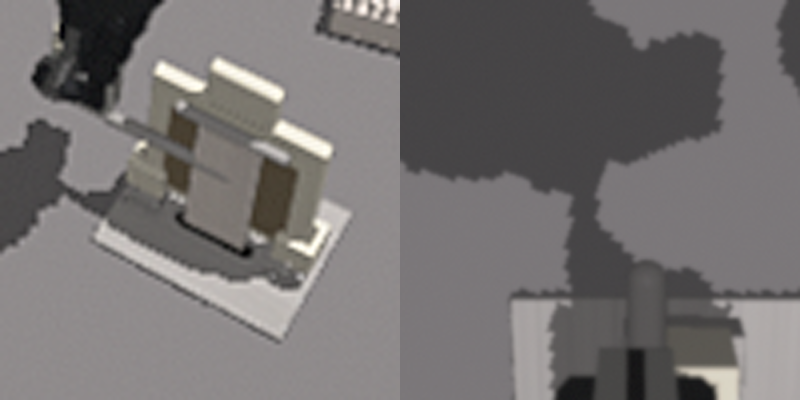

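The side view shows the leg still folded against the back, with the finger over the rod near (110,110). I'll compare projections before pushing on.

```bash
python3 - <<'E'
from h import *
np.set_printoptions(precision=1,suppress=True)
a=np.radians(21.3);c,s=np.cos(a),np.sin(a); M=np.array([[c,-s],[s,c]]); F=np.array([.4615,-.2755])
for x,z in((-.0105,.078),(-.0295,.083)):
  for w in('wrist2','side2','scene2'):
    print(x,w,[proj(w,[*(F+M@[x,y]),z]) for y in(.055,.08,.1)])
t=read_state()['tcp_pos']
for w in('wrist2','side2','scene2','wrist1'): print('tcp',w,proj(w,t))
print('c6 rod tip px',220+(647-400)/2.5,150+262/2.5)
im=[cv2.resize(cv2.imread(f'pics/{f}.png')[y:y+h,x:x+h],(400,400),interpolation=cv2.INTER_CUBIC) for f,x,y,h in(('wrist2',240,220,160),('scene2',240,150,80))]
cv2.imwrite('pics/c7.png',np.hstack(im))
E
```

```text
-0.0105 wrist2 [array([318.7, 340.6]), array([319., 298.]), array([319.3, 261.1])]
-0.0105 side2 [array([360.5, 322.4]), array([351.3, 317.7]), array([344., 314.])]
-0.0105 scene2 [array([269.8, 198.7]), array([278.5, 200.3]), array([285.5, 201.6])]
-0.0295 wrist2 [array([281.8, 346.3]), array([280.4, 302.9]), array([279.1, 265.1])]
-0.0295 side2 [array([356.7, 327.1]), array([347.4, 322.3]), array([340.1, 318.5])]
-0.0295 scene2 [array([272.4, 193.3]), array([281. , 194.8]), array([288. , 196.1])]
tcp wrist2 [312.5 282.9]
tcp side2 [349.1 320.3]
tcp scene2 [280.5 202.8]
tcp wrist1 [278.5 214.7]
c6 rod tip px 318.8 254.8
```

View pics/c7.png

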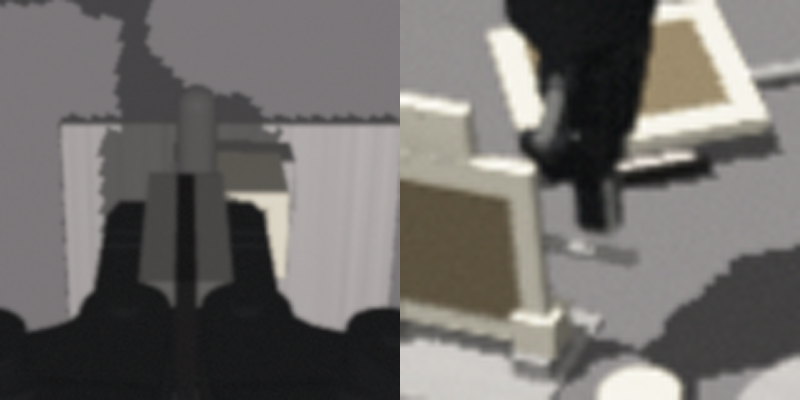

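```bash
python3 - <<'E'
from h import *
np.set_printoptions(precision=1,suppress=True)
t=read_state()['tcp_pos'];a=np.radians(21.3);y=np.array([-np.sin(a),np.cos(a),0])
for h in(0,.008,.016,.024):
  print(h,[proj(w,t+[0,0,h]+y*k) for w in('scene2','wrist2') for k in(-.011,0,.011)])
E
```

```text
0 [array([276.7, 202.1]), array([280.5, 202.8]), array([284.3, 203.5]), array([312.5, 301.6]), array([312.5, 282.9]), array([312.5, 263.6])]
0.008 [array([276.4, 199.7]), array([280.3, 200.4]), array([284.1, 201.1]), array([312.4, 309.1]), array([312.4, 289.9]), array([312.4, 269.8])]
0.016 [array([276.2, 197.2]), array([280.1, 197.9]), array([283.9, 198.6]), array([312.3, 317.4]), array([312.3, 297.4]), array([312.3, 276.6])]
0.024 [array([276. , 194.8]), array([279.9, 195.5]), array([283.8, 196.2]), array([312.2, 326.4]), array([312.2, 305.7]), array([312.2, 284. ])]
```

Emit:
apply_moves(targets=[[[0.045,0.018,0,0],[0.09,0.035,0,0],[0.095,0.077,0,0],[0.095,0.077,0,0]]])

```text
time_s: 5.15
tcp_pos: [0.447, -0.1775, 0.0679]
ee_rot: [-0.001, 0.563, 0.827, 0.0]
wrist_force: [-0.3, -0.5, 0.2]
grip_width: -0.0002
```

Emit:
apply_moves(targets=[[[0,0,-0.045,0],[0,0,-0.087,0],[-0.03,-0.012,-0.087,0],[-0.05,-0.02,-0.087,0],[-0.065,-0.025,-0.087,0],[-0.08,-0.031,-0.087,0],[-0.08,-0.031,-0.087,0]]])

```text
time_s: 5.85
tcp_pos: [0.4224, -0.1894, 0.0425]
ee_rot: [0.0, 0.564, 0.826, -0.0]
wrist_force: [0.1, -0.2, 0.3]
grip_width: 0.0003
```

Emit:
apply_moves(targets=[[[-0.009,-0.0035,0,0],[-0.018,-0.007,0,0],[-0.018,-0.007,0,0]]])

```text
time_s: 6.15
tcp_pos: [0.4175, -0.1913, 0.0424]
ee_rot: [0.001, 0.564, 0.826, -0.0]
wrist_force: [0.6, 0.3, -0.1]
grip_width: 0.0002
```

```bash
python3 - <<'E'
from h import *
np.set_printoptions(precision=4,suppress=True)
for i in range(3): snap('scene','scene3'); print(read_state()['wrist_force'],read_state()['tcp_pos'])
snap('side','side3');snap('wrist','wrist3')
def crop(f,x,y,w,h,W,H): return cv2.resize(cv2.imread(f'pics/{f}.png')[y:y+h,x:x+w],(W,H),interpolation=cv2.INTER_CUBIC)
cv2.imwrite('pics/c8.png',np.hstack([crop('side3',325,290,100,100,400,400),crop('scene3',220,150,100,100,400,400)]))
E
```

```text
[ 0.8393 -0.4623 -0.1262] [ 0.4175 -0.1913  0.0424]
[ 0.4495 -0.2144  0.8367] [ 0.4175 -0.1912  0.0423]
[-0.1687 -0.0873  1.472 ] [ 0.4174 -0.1911  0.0423]
```

View pics/c8.png

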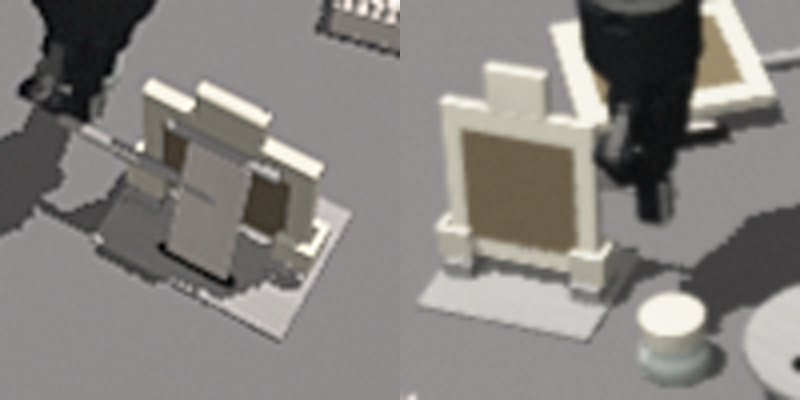

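The leg is opening: its foot in the side crop has moved out from the back. I have used 10 views, so from here I'll go by force and pixel numbers.

Emit:
apply_moves(targets=[[[-0.006,-0.0023,0,0],[-0.012,-0.0047,0,0],[-0.0185,-0.0072,0,0],[-0.0185,-0.0072,0,0]]])

```text
time_s: 6.8
tcp_pos: [0.4117, -0.1932, 0.0423]
ee_rot: [0.0, 0.564, 0.826, 0.0]
wrist_force: [1.0, 0.7, 2.3]
grip_width: 0.0002
```

Emit:
apply_moves(targets=[[[-0.0031,-0.0012,0,0],[-0.0031,-0.0012,0,0]]])

```text
time_s: 7.0
tcp_pos: [0.4109, -0.1935, 0.0422]
ee_rot: [0.0, 0.564, 0.826, 0.0]
wrist_force: [1.6, 0.3, 1.4]
grip_width: -0.0003
```

Emit:
apply_moves(targets=[[[-0.0031,-0.0012,0,0],[-0.0031,-0.0012,0,0]]])

```text
time_s: 7.2
tcp_pos: [0.4099, -0.1938, 0.0421]
ee_rot: [0.0, 0.564, 0.826, -0.0]
wrist_force: [2.3, 0.7, 2.4]
grip_width: 0.0
```

Emit:
apply_moves(targets=[[[-0.0031,-0.0012,0,0],[-0.0031,-0.0012,0,0]]])

```text
time_s: 7.4
tcp_pos: [0.4089, -0.1942, 0.0421]
ee_rot: [0.0, 0.564, 0.826, -0.0]
wrist_force: [2.3, 1.7, 2.0]
grip_width: 0.0001
```

Emit:
apply_moves(targets=[[[-0.0031,-0.0012,0,0],[-0.0031,-0.0012,0,0]]])

```text
time_s: 7.6
tcp_pos: [0.4083, -0.1944, 0.0421]
ee_rot: [0.0, 0.564, 0.826, 0.0]
wrist_force: [4.4, 1.5, 1.3]
grip_width: -0.0001
```

Emit:
apply_moves(targets=[[[-0.0031,-0.0012,0,0],[-0.0031,-0.0012,0,0]]])

```text
time_s: 7.8
tcp_pos: [0.408, -0.1946, 0.0421]
ee_rot: [0.001, 0.564, 0.826, 0.001]
wrist_force: [4.6, 3.0, 0.2]
grip_width: 0.0002
```

Emit:
apply_moves(targets=[[[-0.0031,-0.0012,0,0],[-0.0031,-0.0012,0,0]]])

```text
time_s: 8.0
tcp_pos: [0.4077, -0.1947, 0.0422]
ee_rot: [0.001, 0.564, 0.826, 0.001]
wrist_force: [7.3, 2.7, -2.1]
grip_width: 0.0003
```

Emit:
apply_moves(targets=[[[0.02,0.008,0,0],[0.045,0.017,0,0],[0.045,0.017,0.16,0],[0.045,0.017,0.32,0],[0.045,0.017,0.48,0],[0.1,-0.1,0.62,0],[0.17,-0.22,0.693,0],[0.186,-0.267,0.693,0]]])

```text
time_s: 8.8
tcp_pos: [0.465, -0.2795, 0.2548]
ee_rot: [0.005, 0.564, 0.826, -0.001]
wrist_force: [0.4, 0.4, 0.5]
grip_width: 0.0002
```

Emit:
apply_moves(targets=[[[0,0,0,0],[0,0,0,0],[0,0,0,0],[0,0,0,0]]], jaw=1)

```text
time_s: 9.2
tcp_pos: [0.4612, -0.2739, 0.2489]
ee_rot: [-0.001, 0.564, 0.826, 0.0]
wrist_force: [0.8, -0.2, -1.2]
grip_width: 0.0583
```

```bash
python3 - <<'E'
from h import *
np.set_printoptions(precision=4,suppress=True)
for h in(0,.012,.024): print(proj('scene3',[.4175,-.1912,.0424+h]))
snap('scene','scene4');snap('side','side4');snap('wrist','wrist4')
s=read_state();print(s['tcp_pos'],s['ee_rot'],s['grip_width'])
for h in(0,.012,.024,.037): print(h,proj('wrist4',s['tcp_pos']+[0,0,h]))
def crop(f,x,y,w,h,W,H): return cv2.resize(cv2.imread(f'pics/{f}.png')[y:y+h,x:x+w],(W,H),interpolation=cv2.INTER_CUBIC)
cv2.imwrite('pics/c9.png',np.vstack([np.hstack([crop('side4',330,290,90,90,300,300),crop('scene4',205,120,120,120,300,300)]),crop('wrist4',160,150,320,160,600,300)]))
E
```

```text
[284.3986 211.9658]
[284.1241 208.4078]
[283.8459 204.8021]
[ 0.4616 -0.2745  0.2497] [-0.0004  0.5636  0.826   0.    ] 0.07907977588659151
0 [312.5022 283.4529]
0.012 [312.3728 294.0689]
0.024 [312.225  306.2014]
0.037 [312.0389 321.4649]
```

View pics/c9.png

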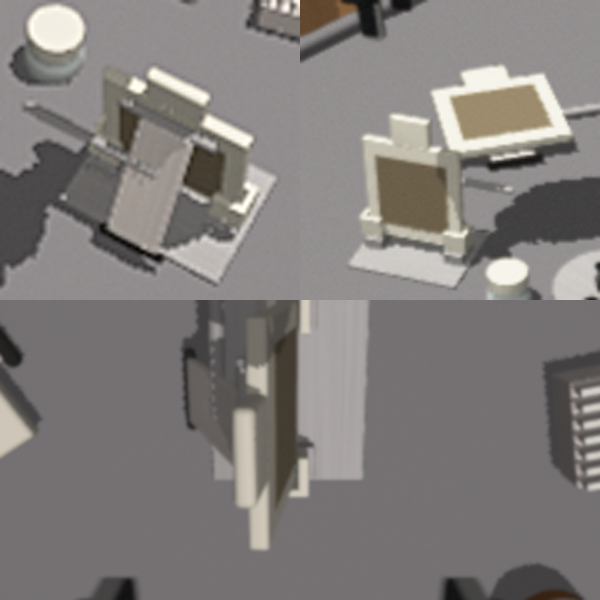

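c9 shows the leg fully swung out (side crop), the rod still pointing to +y, and the tab top in the wrist view at about (291,232), left of the finger centre line.

```bash
python3 - <<'E'
from h import *
np.set_printoptions(precision=4,suppress=True)
print('tab from wrist',atz('wrist4',290.7,207.6,.163),atz('wrist4',290.7,255,.163),atz('wrist4',290.7,231.5,.163))
u=lambda x,y:(205+x*120/300,120+y*120/300)
print('tab top ctr scene',atz('scene4',*u(411-300,121),.163), 'side',atz('side4',330+180*.3,290+83*.3,.163))
print('rod tip side/scene',tri(('side4',330+28*.3,290+106*.3),('scene4',*u(510-300,189))))
t=read_state()['tcp_pos'];print(proj('wrist4',[t[0],t[1],.163]))
# finger tips in wrist: dark pixels per column near row 310
g=cv2.cvtColor(cv2.imread('pics/wrist4.png'),cv2.COLOR_BGR2GRAY)
for r in(300,310,320): print(r,[ (i) for i in range(150,470) if (g[r,i]<60)!=(g[r,i-1]<60)])
E
```

```text
tab from wrist [ 0.4386 -0.2614  0.163 ] [ 0.4517 -0.2969  0.163 ] [ 0.445  -0.2789  0.163 ]
tab top ctr scene [ 0.4493 -0.2739  0.163 ] side [ 0.4463 -0.2832  0.163 ]
rod tip side/scene [ 0.3904 -0.196   0.0793]
[313.1057 233.931 ]
300 [224, 231, 398, 405]
310 [202, 207, 219, 232, 396, 410, 421, 430, 439, 453]
320 [191, 203, 214, 233, 396, 415, 426, 440]
```

The frame now leans back in the slot play, its tab top about 14 mm to −x. Closing at the nominal centre will bring it upright.

Emit:
apply_moves(targets=[[[0,0,-0.15,0],[0,0,-0.3,0],[0,0,-0.42,0],[0,0,-0.466,0],[0,0,-0.466,0]]])

```text
time_s: 9.85
tcp_pos: [0.4604, -0.2738, 0.108]
ee_rot: [-0.003, 0.564, 0.826, 0.0]
wrist_force: [-0.5, -0.4, -0.2]
grip_width: 0.0855
```

Emit:
apply_moves(targets=[[[0,0,0,0],[0,0,0,0],[0,0,0,0],[0,0,0,0],[0,0,0,0],[0,0,0,0]]], jaw=0, squeeze=40)

```text
time_s: 10.45
tcp_pos: [0.4625, -0.2757, 0.111]
ee_rot: [0.001, 0.564, 0.826, -0.0]
wrist_force: [0.0, -0.1, 3.8]
grip_width: 0.0092
```

```bash
python3 - <<'E'
from h import *
np.set_printoptions(precision=3,suppress=True)
s=read_state();print(s['tcp_pos'],s['grip_width'],s['wrist_force'],s['moment'])
E
```

```text
[ 0.463 -0.276  0.111] 0.00922145571028711 [ 0.045 -0.11   3.786] [0.016 0.025 0.01 ]
```

Emit:
apply_moves(targets=[[[0,0,0.03,0],[0,0,0.06,0],[0,0,0.1,0],[0,0,0.15,0],[0,0,0.2,0],[0,0,0.26,0],[0,0,0.26,0]]])

```text
time_s: 11.15
tcp_pos: [0.4639, -0.2768, 0.1919]
ee_rot: [0.004, 0.564, 0.826, -0.0]
wrist_force: [0.9, -0.9, -3.3]
grip_width: 0.0091
```

```bash
python3 - <<'E'
from h import *
np.set_printoptions(precision=3,suppress=True)
for f in('scene','side','wrist'): snap(f,f+'5')
s=read_state();print(s['tcp_pos'],s['grip_width'],s['wrist_force'],s['moment'],s['ee_rot'])
# sanity: where would rod tip & corners be if upright, underside .095
t=s['tcp_pos'];a=np.radians(21.3);M=np.array([[np.cos(a),-np.sin(a)],[np.sin(a),np.cos(a)]]);u=t[2]-.093
def crop(f,p,w):
    x,y=int(p[0]-w/2),int(p[1]-w/2); return cv2.resize(cv2.imread(f'pics/{f}.png')[y:y+w,x:x+w],(w*4,w*4))
P=lambda x,y,z:[*(t[:2]+M@[x,y]),u+z]
for f in('scene5','side5'): print(f,[proj(f,P(*q)).round(1) for q in((0.005,-.055,0),(.005,.055,0),(.005,.055,.115),(.005,-.055,.115),(-.0295,.1,.065),(-.064,0,0))])
E
```

```text
[ 0.462 -0.275  0.188] 0.009374548945533228 [-0.081 -0.142 -3.824] [-0.001 -0.026 -0.015] [-0.001  0.564  0.826  0.   ]
scene5 [array([229.2, 189.9]), array([267.1, 196.9]), array([263.1, 158.4]), array([222.6, 151.9]), array([286.4, 171.6]), array([258.5, 179.7])]
side5 [array([406.2, 334.9]), array([363.9, 313.6]), array([367.3, 284.2]), array([413.2, 306.1]), array([341. , 299.6]), array([370.8, 346.3])]
```

```bash
cat > fit.py <<'E'
from h import *
from scipy.optimize import least_squares
from scipy.ndimage import map_coordinates
def segs(hx=.058,hy=.061,line=.030,z=.05):
    return [((-hx,-hy),(hx,-hy)),((-hx,hy),(hx,hy)),((-hx,-hy),(-hx,hy)),((hx,-hy),(hx,hy)),((line,-hy),(line,hy))]
def fit(files,p0,z=.05,use=(0,1,2,3,4),it=8,win=5,verbose=1):
    p=np.array(p0,float); G={f:cv2.GaussianBlur(cv2.cvtColor(cv2.imread(f'pics/{f}.png'),cv2.COLOR_BGR2GRAY).astype(float),(0,0),.7) for f in files}
    def W(p,q): c,s=np.cos(p[2]),np.sin(p[2]); return np.array([p[0]+c*q[0]-s*q[1],p[1]+s*q[0]+c*q[1],z])
    S=segs()
    for k in range(it):
        w=max(2,win-k*.5); obs=[]
        for f in files:
            for i in use:
                a,b=map(np.array,S[i]); A,B=proj(f,W(p,a)),proj(f,W(p,b)); n=np.array([-(B-A)[1],(B-A)[0]]);n/=np.linalg.norm(n)
                for t in np.linspace(.1,.9,25):
                    q=a+t*(b-a); u=proj(f,W(p,q)); d=np.arange(-w,w+.01,.2); L=u+d[:,None]*n
                    v=map_coordinates(G[f],[L[:,1],L[:,0]],order=1)
                    if i==4:
                        j=np.argmin(v); ok=np.percentile(v,80)-v[j]>15
                    else:
                        g=np.abs(np.gradient(v)); j=np.argmax(g); ok=g[j]>2.5
                    if ok: obs.append((f,q,n,u+d[j]*n,i))
        r=least_squares(lambda p:[n@(proj(f,W(p,q))-m) for f,q,n,m,i in obs],p,loss='soft_l1',f_scale=.4); p=r.x
    if verbose:
        print(files,p[:2].round(4),np.degrees(p[2]).round(2),'n',len(obs),'med',np.median(abs(r.fun)).round(2),
          {(f,i):(sum(1 for o in obs if o[0]==f and o[4]==i),round(float(np.median([e for o,e in zip(obs,[n@(proj(F,W(p,q))-m) for F,q,n,m,I in obs]) if o[0]==f and o[4]==i] or [9])),2)) for f in files for i in use})
    return p
E
python3 - <<'E'
from fit import *
p0=[.632,.036,np.radians(6.9)]
for fs in(['scene0'],['side0'],['scene0','side0']): fit(fs,p0)
# frame check
for f in('scene5','side5'):
    im=cv2.imread(f'pics/{f}.png'); x0,y0=(200,120) if f[1]=='c' else (320,265)
    hsv=cv2.cvtColor(im[y0:y0+100,x0:x0+110],cv2.COLOR_BGR2HSV)
    m=((hsv[...,1]>50)&(hsv[...,2]>50)&(hsv[...,2]<160)).astype(np.uint8)
    n,l,st,c=cv2.connectedComponentsWithStats(m)
    for k in 1+np.argsort(-st[1:,4])[:3]:
        ct=max(cv2.findContours((l==k).astype(np.uint8),0,1)[0],key=cv2.contourArea); print(f,st[k][4],(cv2.approxPolyDP(ct,4,True)[:,0]+[x0,y0]).tolist())
t=read_state()['tcp_pos'];a=np.radians(21.3);M=np.array([[np.cos(a),-np.sin(a)],[np.sin(a),np.cos(a)]]);u=t[2]-.093
print([proj('scene5',[*(t[:2]+M@[.005,y]),u+z]).round(0) for y,z in((-.041,.098),(-.041,.016),(.041,.016),(.041,.098))])
E
```

```text
['scene0'] [0.6338 0.0371] 6.63 n 116 med 0.43 {('scene0', 0): (25, 0.98), ('scene0', 1): (25, -0.22), ('scene0', 2): (16, 0.44), ('scene0', 3): (25, -0.77), ('scene0', 4): (25, 0.22)}
['side0'] [0.6331 0.0344] 6.64 n 124 med 0.23 {('side0', 0): (25, 0.16), ('side0', 1): (25, -0.22), ('side0', 2): (24, 0.36), ('side0', 3): (25, -0.01), ('side0', 4): (25, -0.21)}
['scene0', 'side0'] [0.6336 0.0362] 6.76 n 240 med 0.41 {('scene0', 0): (25, 1.21), ('scene0', 1): (25, 0.02), ('scene0', 2): (15, 0.41), ('scene0', 3): (25, -0.96), ('scene0', 4): (25, 0.03), ('side0', 0): (25, -0.39), ('side0', 1): (25, -0.79), ('side0', 2): (25, 0.61), ('side0', 3): (25, 0.22), ('side0', 4): (25, 0.01)}
scene5 755 [[228, 158], [232, 184], [259, 189], [256, 163]]
scene5 465 [[303, 168], [297, 155], [267, 160], [267, 165], [287, 170], [270, 170], [271, 174]]
scene5 290 [[200, 136], [225, 120], [200, 120]]
side5 214 [[395, 309], [389, 326], [400, 331], [404, 313]]
side5 73 [[371, 297], [373, 311], [377, 300]]
side5 6 [[369, 315]]
[array([229., 159.]), array([233., 186.]), array([262., 191.]), array([258., 164.])]
```

Emit:
apply_moves(targets=[[[0.06,0.05,0,0],[0.14,0.12,0,0],[0.22,0.2,0,-0.005],[0.3,0.28,0,-0.01],[0.38,0.35,0,-0.015],[0.44,0.4,0,-0.02],[0.46,0.417,0,-0.02],[0.46,0.417,0,-0.02]]])

```text
time_s: 12.1
tcp_pos: [0.5996, -0.1492, 0.1866]
ee_rot: [-0.001, 0.614, 0.789, -0.001]
wrist_force: [-0.5, -0.4, -3.1]
grip_width: 0.0094
```

Emit:
apply_moves(targets=[[[0.03,0.08,0,-0.005],[0.06,0.18,0,-0.01],[0.09,0.28,0,-0.015],[0.12,0.38,0,-0.02],[0.15,0.48,0,-0.0207],[0.18,0.57,0,-0.0207],[0.193,0.63,0,-0.0207],[0.193,0.63,0,-0.0207]]])

```text
time_s: 12.9
tcp_pos: [0.6573, 0.0403, 0.1876]
ee_rot: [-0.001, 0.664, 0.748, -0.0]
wrist_force: [0.5, -0.3, -3.3]
grip_width: 0.0089
```

```bash
python3 - <<'E'
from h import *
np.set_printoptions(precision=4,suppress=True)
get_image('wrist');get_image('wrist')
s=read_state();q=s['ee_rot'];print(s['tcp_pos'],2*np.degrees(np.arctan2(q[2],q[1]))-90,q,s['grip_width'],s['wrist_force'])
E
```

```text
[0.6572 0.0377 0.1877] 6.688598671893374 [-0.0001  0.6647  0.7472 -0.001 ] 0.00968876088570952 [ 0.0586 -0.4212 -3.2818]
```

Emit:
apply_moves(targets=[[[0.003,0.003,-0.04,0],[0.003,0.003,-0.08,0],[0.003,0.003,-0.12,0],[0.003,0.003,-0.12,0],[0.003,0.003,-0.12,0]]])

```text
time_s: 13.5
tcp_pos: [0.658, 0.0394, 0.1509]
ee_rot: [-0.001, 0.665, 0.747, -0.001]
wrist_force: [0.6, 0.0, -2.8]
grip_width: 0.0096
```

```bash
cat > ffit.py <<'E'
from h import *
from scipy.optimize import least_squares
from scipy.ndimage import map_coordinates
def run(f,x,y,z,yaw,free=(0,1,2),it=8,win=5):
    # membrane square (front face) and panel sides+shoulders in front plane; p=[x,y,z] of frame foot
    hy=.041;mz=.0575
    S=[((-.055,.01),(-.055,.115)),((.055,.03),(.055,.115)),((-.055,.115),(-.022,.115)),((.022,.115),(.055,.115)),
       ((-.041,mz-.041),(-.041,mz+.041)),((.041,mz-.041),(.041,mz+.041))]
    g=cv2.GaussianBlur(cv2.cvtColor(cv2.imread(f'pics/{f}.png'),cv2.COLOR_BGR2GRAY).astype(float),(0,0),.7)
    c,s=np.cos(yaw),np.sin(yaw)
    W=lambda p,q:np.array([p[0]+c*.005-s*q[0],p[1]+s*.005+c*q[0],p[2]+q[1]])
    p=np.array([x,y,z],float)
    for k in range(it):
        w=max(1.5,win-.5*k);obs=[]
        for i,(a,b) in enumerate(S):
            a,b=np.array(a),np.array(b);A,B=proj(f,W(p,a)),proj(f,W(p,b));n=np.array([-(B-A)[1],(B-A)[0]]);n/=np.linalg.norm(n)
            for t in np.linspace(.1,.9,20):
                q=a+t*(b-a);u=proj(f,W(p,q));d=np.arange(-w,w+.01,.2);L=u+d[:,None]*n
                v=map_coordinates(g,[L[:,1],L[:,0]],order=1);gr=np.abs(np.gradient(v));j=np.argmax(gr)
                if gr[j]>2: obs.append((q,n,u+d[j]*n,i))
        def full(h): P=p0.copy();P[list(free)]=h;return P
        p0=p.copy()
        r=least_squares(lambda h:[n@(proj(f,W(full(h),q))-m) for q,n,m,i in obs],p[list(free)],loss='soft_l1',f_scale=.4);p=full(r.x)
    e=np.array([n@(proj(f,W(p,q))-m) for q,n,m,i in obs]);I=np.array([o[3] for o in obs])
    print(f,p.round(4),[(int((I==i).sum()),round(float(np.median(e[I==i])),2)) for i in range(6) if (I==i).any()]);return p
E
python3 - <<'E'
from ffit import *
np.set_printoptions(precision=4,suppress=True)
snap('scene','scene6');snap('side','side6')
s=read_state();t=s['tcp_pos'];print(t,s['wrist_force'])
a=np.radians(6.7)
run('scene6',t[0],t[1],t[2]-.093,a,(1,2)); p=run('scene6',t[0],t[1],t[2]-.093,a,(0,1,2))
# in the rack originally, same camera, for height/xy check
run('scene0',.4615,-.2755,.018,np.radians(21.3),(0,1,2))
E
```

```text
[0.6592 0.0395 0.1526] [ 0.5876  0.3462 -2.2643]
scene6 [0.6592 0.0409 0.071 ] [(11, -0.87), (20, -0.07), (20, 0.25), (14, -1.25), (18, 0.13), (19, 0.33)]
scene6 [0.6558 0.0375 0.0662] [(11, -0.64), (20, -0.1), (20, 0.31), (14, -1.19), (18, 0.15), (19, 0.31)]
scene0 [ 0.4407 -0.299   0.0054] [(15, -2.4), (20, -0.2), (20, 0.15), (20, -0.05), (19, 0.71), (20, 0.06)]
```

Emit:
apply_moves(targets=[[[-0.002,0,-0.007,0],[-0.002,0,-0.014,0],[-0.002,0,-0.014,0]]])

```text
time_s: 13.9
tcp_pos: [0.658, 0.0398, 0.1478]
ee_rot: [-0.0, 0.665, 0.747, -0.0]
wrist_force: [-1.1, -0.1, -3.0]
grip_width: 0.0094
```

Emit:
apply_moves(targets=[[[0,0,-0.006,0],[0,0,-0.012,0],[0,0,-0.012,0]]])

```text
time_s: 14.2
tcp_pos: [0.6579, 0.0398, 0.1439]
ee_rot: [-0.0, 0.665, 0.747, -0.0]
wrist_force: [-0.8, -0.1, -3.7]
grip_width: 0.0092
```

Emit:
apply_moves(targets=[[[0,0,-0.003,0],[0,0,-0.006,0],[0,0,-0.006,0]]])

```text
time_s: 14.5
tcp_pos: [0.6584, 0.0397, 0.1431]
ee_rot: [0.0, 0.665, 0.747, 0.0]
wrist_force: [-1.2, -0.3, -0.7]
grip_width: 0.0096
```

Emit:
apply_moves(targets=[[[0,0,-0.003,0],[0,0,-0.003,0],[0,0,-0.003,0]]])

```text
time_s: 14.8
tcp_pos: [0.6587, 0.0397, 0.1431]
ee_rot: [0.001, 0.665, 0.747, 0.0]
wrist_force: [-3.0, 0.5, 6.4]
grip_width: 0.0095
```

```bash
python3 - <<'E'
from ffit import *
from fit import fit
np.set_printoptions(precision=4,suppress=True)
snap('scene','scene7');snap('side','side7')
s=read_state();t=s['tcp_pos'];print(t,s['wrist_force'],s['moment'])
a=np.radians(6.7)
run('scene7',.6584,.0397,.05,a,(1,)); run('scene7',.6584,.0397,.05,a,(1,2))
fit(['scene7'],[.6334,.0358,a],use=(0,1,3))
fit(['side7'],[.6334,.0358,a],use=(0,3,4))
im=[cv2.resize(cv2.imread(f'pics/{f}.png')[y:y+h,x:x+w],(w*m,h*m),interpolation=cv2.INTER_CUBIC) for f,x,y,w,h,m in(('scene7',225,215,100,120,4),('side7',325,155,100,120,4))]
cv2.imwrite('pics/c10.png',np.hstack(im))
E
```

```text
[0.6587 0.0397 0.1431] [-2.5029 -0.5505  6.016 ] [0.0687 0.6231 0.0482]
scene7 [0.6584 0.0397 0.05  ] [(10, -0.38), (20, -0.08), (20, -0.5), (17, -0.7), (20, 0.12), (20, 0.22)]
scene7 [0.6584 0.0397 0.0615] [(11, -0.7), (20, -0.09), (20, 0.27), (14, -0.83), (18, 0.1), (19, 0.31)]
['scene7'] [0.6355 0.0378] 5.88 n 61 med 0.35 {('scene7', 0): (11, -0.78), ('scene7', 1): (25, 0.21), ('scene7', 3): (25, -0.04)}
['side7'] [0.6381 0.0353] 6.28 n 51 med 0.41 {('side7', 0): (25, -0.1), ('side7', 3): (10, 0.38), ('side7', 4): (16, -0.12)}
```

Emit:
apply_moves(targets=[[[0,0,0.002,0],[0,0,0.002,0],[0,0,0.002,0]]])

```text
time_s: 15.2
tcp_pos: [0.6586, 0.0397, 0.143]
ee_rot: [0.0, 0.665, 0.747, 0.0]
wrist_force: [-1.4, -0.2, 6.0]
grip_width: 0.0093
```

Emit:
apply_moves(targets=[[[0,0,0,0],[0,0,0,0],[0,0,0,0]]], jaw=0.25)

```text
time_s: 15.5
tcp_pos: [0.6579, 0.0398, 0.1415]
ee_rot: [-0.0, 0.665, 0.747, -0.0]
wrist_force: [-0.0, 0.5, 0.6]
grip_width: 0.0218
```

```bash
python3 - <<'E'
from ffit import *
np.set_printoptions(precision=4,suppress=True)
snap('scene','scene8');snap('side','side8')
s=read_state();print(s['tcp_pos'],s['wrist_force'],s['moment'],s['grip_width'])
a=np.radians(6.7)
run('scene8',.6584,.0397,.05,a,(1,)); run('scene8',.6584,.0397,.05,a,(1,2))
for n in('scene','side'):
    d=cv2.absdiff(cv2.imread(f'pics/{n}7.png'),cv2.imread(f'pics/{n}8.png')).max(2); ys,xs=np.where(d>30); print(n,len(xs),(xs.min(),xs.max(),ys.min(),ys.max()) if len(xs) else '')
cv2.imwrite('pics/c10.png',np.hstack([cv2.resize(cv2.imread(f'pics/{f}.png')[y:y+h,x:x+w],(w*4,h*4),interpolation=cv2.INTER_CUBIC) for f,x,y,w,h in(('scene8',225,190,100,140),('side8',325,130,100,140))]))
E
```

```text
[0.658  0.0397 0.1417] [-0.3289 -0.3809  0.8906] [-0.012  -0.0115 -0.0182] 0.021398840230597172
scene8 [0.6584 0.0404 0.05  ] [(17, -0.89), (20, -0.08), (20, 1.3), (15, 0.7), (20, 0.11), (20, 0.12)]
scene8 [0.6584 0.0406 0.0547] [(17, -0.91), (20, -0.01), (20, -0.11), (14, 1.6), (20, 0.09), (20, 0.39)]
scene 1571 (np.int64(229), np.int64(522), np.int64(23), np.int64(322))
side 697 (np.int64(86), np.int64(399), np.int64(0), np.int64(265))
```

Emit:
apply_moves(targets=[[[0,0,0,0],[0,0,0,0],[0,0,0,0],[0,0,0,0]]], jaw=0.7)

```text
time_s: 16.0
tcp_pos: [0.6582, 0.0397, 0.1423]
ee_rot: [-0.0, 0.665, 0.747, 0.0]
wrist_force: [-0.0, 0.3, -0.4]
grip_width: 0.0599
```

Emit:
apply_moves(targets=[[[0,0,0.1,0],[0,0,0.25,0],[0,0,0.4,0],[0,0,0.5,0],[-0.1,-0.01,0.5,0],[-0.25,-0.03,0.5,0],[-0.42,-0.05,0.5,0],[-0.58,-0.067,0.5,0]]])

```text
time_s: 16.8
tcp_pos: [0.4824, 0.0194, 0.2922]
ee_rot: [0.0, 0.665, 0.747, -0.0]
wrist_force: [-0.1, -0.7, 1.2]
grip_width: 0.0598
```

```bash
python3 - <<'E'
from ffit import *
np.set_printoptions(precision=4,suppress=True)
snap('scene','scene9');snap('side','side9');snap('wrist','wrist9')
s=read_state();print(s['tcp_pos'],s['wrist_force'],s['grip_width'])
a=np.radians(6.7)
run('scene9',.6584,.0397,.05,a,(1,)); run('scene9',.6584,.0397,.05,a,(1,2))
cv2.imwrite('pics/c10.png',np.vstack([np.hstack([cv2.resize(cv2.imread(f'pics/{f}.png')[y:y+h,x:x+w],(w*4,h*4),interpolation=cv2.INTER_CUBIC) for f,x,y,w,h in(('scene9',220,230,100,90),('side9',320,150,100,90))]),cv2.resize(cv2.imread('pics/wrist9.png')[:150],(800,188))]))
E
```

```text
[0.481  0.0198 0.2917] [ 0.1253 -0.4637  0.6802] 0.059934586023082374
scene9 [0.6584 0.0404 0.05  ] [(19, -0.92), (20, 0.08), (20, 0.7), (20, 0.9), (20, 0.08), (20, 0.08)]
scene9 [0.6584 0.041  0.0646] [(20, -0.95), (20, 0.04), (18, 0.1), (20, 0.1), (18, 0.05), (20, 0.24)]
```

View pics/c10.png

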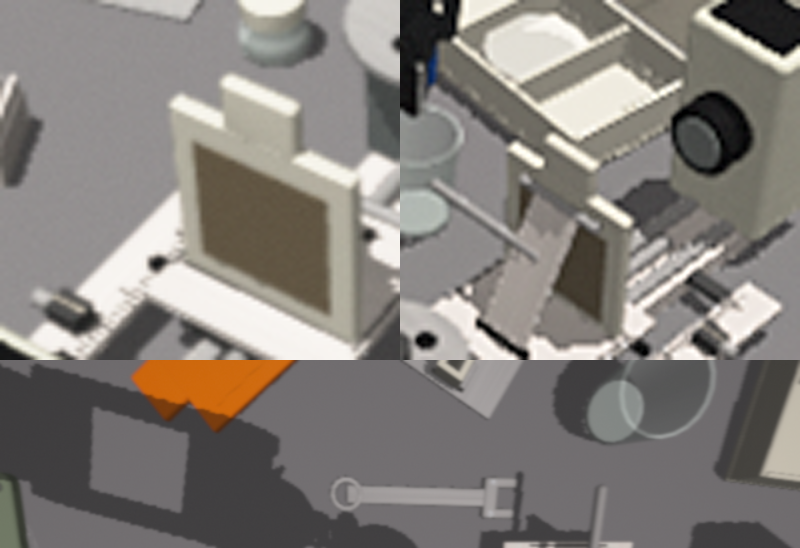

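c10 shows the frame upright on its leg with its front at the cross line, centred, the leg on the crank side and the membrane facing the camera head. In scene, the pointer is at (259,295) and the rider at (238,307). That was the 12th and last view, so the rest is numeric.

Emit:
apply_moves(targets=[[[-0.128,0.001,0,0],[-0.128,0.001,-0.15,0],[-0.128,0.001,-0.3,0],[-0.128,0.001,-0.45,0],[-0.128,0.001,-0.556,0],[-0.128,0.001,-0.556,0]]])

```text
time_s: 17.55
tcp_pos: [0.4427, 0.0205, 0.1212]
ee_rot: [-0.004, 0.665, 0.747, -0.003]
wrist_force: [-0.4, 0.4, 0.1]
grip_width: 0.0597
```

Emit:
apply_moves(targets=[[[0,0,0,0],[0,0,0,0],[0,0,0,0],[0,0,0,0],[0,0,0,0]]], jaw=0, squeeze=25)

```text
time_s: 18.05
tcp_pos: [0.4436, 0.0199, 0.1278]
ee_rot: [-0.002, 0.664, 0.747, -0.002]
wrist_force: [-11.7, 0.3, 9.6]
grip_width: 0.0209
```

```bash
python3 - <<'E'
from h import *
np.set_printoptions(precision=4,suppress=True)
s=read_state();print(s['tcp_pos'],s['wrist_force'],s['moment'],s['grip_width'])
C=np.array([.4868,.0195]);K=s['tcp_pos'][:2]-C;r=np.hypot(*K);a0=np.arctan2(K[1],K[0]);print(r,np.degrees(a0))
r=.043
for lab,i in(('first',range(1,9)),('next',range(1,9))):
    d=20 if lab=='first' else 30
    print(lab,[[round(float((C+.043*np.array([np.cos(a0-np.radians(d*k)),np.sin(a0-np.radians(d*k))])-s['tcp_pos'][:2])[j]/.3),4) for j in(0,1)] for k in i])
E
```

```text
[0.4436 0.0199 0.1278] [-11.7289   0.305    9.6066] [-0.0039  2.0272  0.0088] 0.020929447979617898
0.043172766084574245 179.50465995831098
first [[0.0096, 0.0489], [0.0349, 0.0918], [0.0733, 0.1235], [0.1202, 0.1401], [0.17, 0.1397], [0.2166, 0.1223], [0.2545, 0.0899], [0.279, 0.0466]]
next [[0.0204, 0.0715], [0.0733, 0.1235], [0.1451, 0.1421], [0.2166, 0.1223], [0.2686, 0.0693], [0.2872, -0.0025], [0.2674, -0.074], [0.2145, -0.126]]
```

Emit:
apply_moves(targets=[[[-0.006,0,0.009,0],[-0.006,0,0.009,0]]])

```text
time_s: 18.25
tcp_pos: [0.4433, 0.0199, 0.1281]
ee_rot: [-0.0, 0.665, 0.747, -0.0]
wrist_force: [-1.1, -0.8, -9.9]
grip_width: 0.0207
```

Emit:
apply_moves(targets=[[[0.0086,0.049,-0.0045,0],[0.0335,0.0921,-0.0045,0],[0.0717,0.1241,-0.0045,0],[0.1184,0.1412,-0.0045,0],[0.1184,0.1412,-0.0045,0]]])

```text
time_s: 18.75
tcp_pos: [0.4831, 0.0587, 0.1281]
ee_rot: [0.005, 0.664, 0.748, -0.001]
wrist_force: [1.1, -10.6, -5.6]
grip_width: 0.0207
```

```bash
python3 - <<'E'
from h import *
np.set_printoptions(precision=4,suppress=True)
for i in range(3): get_image('wrist'); s=read_state();print(s['tcp_pos'],s['wrist_force'],s['moment'],s['grip_width'])
K=s['tcp_pos'][:2]-[.4863,.0195];print(np.hypot(*K),np.degrees(np.arctan2(K[1],K[0])))
E
```

```text
[0.4826 0.0587 0.1281] [  1.8532 -10.3119  -6.4291] [-1.7547 -0.3754  0.0041] 0.02093978806653884
[0.4824 0.0587 0.1281] [ 2.4486 -9.8278 -7.0887] [-1.6977 -0.4375  0.0351] 0.020622897088878663
[0.4823 0.0586 0.1281] [  2.238  -10.5294  -6.7324] [-1.7158 -0.4808 -0.0281] 0.02099492538226501
0.03934762272669291 95.86687296540754
```

Emit:
apply_moves(targets=[[[0.0613,-0.0167,-0.0035,0],[0.1067,-0.0377,-0.0035,0],[0.1417,-0.0727,-0.0035,0],[0.1627,-0.118,-0.0035,0],[0.167,-0.1673,-0.0035,0],[0.167,-0.1673,-0.0035,0]]])

```text
time_s: 19.5
tcp_pos: [0.5291, 0.0105, 0.1279]
ee_rot: [-0.001, 0.665, 0.747, -0.001]
wrist_force: [-7.7, -0.3, 3.9]
grip_width: 0.0205
```

```bash
python3 - <<'E'
from h import *
np.set_printoptions(precision=4,suppress=True)
for i in range(2): snap('scene','scene10'); snap('side','side10'); s=read_state();print(s['tcp_pos'],s['wrist_force'],s['grip_width'])
p=np.array([[.4433,.0199],[.4823,.0586],s['tcp_pos'][:2]])
A=np.c_[2*p,np.ones(3)];x=np.linalg.solve(A,(p**2).sum(1));print(x[:2],np.sqrt(x[2]+x[:2]@x[:2]))
from fit import fit
# pointer / rider: dark minimum profile; carriage shift by fits of line-free edges
for f in('scene9','scene10','side9','side10'):
    g=cv2.cvtColor(cv2.imread(f'pics/{f}.png'),cv2.COLOR_BGR2GRAY)
    x0,y0,x1,y1=(225,280,275,320) if f[1]=='c' else (365,215,415,255)
    m=(g[y0:y1,x0:x1]<45).astype(np.uint8);n,l,st,c=cv2.connectedComponentsWithStats(m)
    print(f,[((c[k]+[x0,y0]).round(1).tolist(),int(st[k][4])) for k in range(1,n) if st[k][4]>3])
E
```

```text
[0.5291 0.0113 0.1279] [-7.1919 -0.3116  4.351 ] 0.020849758015967515
[0.5292 0.0115 0.1279] [-7.3443 -0.7591  3.4175] 0.021039617009401167
[0.4862 0.0156] 0.04313179454855852
scene9 [([258.8, 295.4], 5), ([240.6, 309.8], 11)]
scene10 [([240.5, 310.0], 12)]
side9 [([395.5, 235.7], 12), ([379.6, 236.6], 11)]
side10 [([382.8, 234.6], 10), ([395.4, 235.5], 13)]
```

Emit:
apply_moves(targets=[[[-0.025,-0.0707,0,0],[-0.0817,-0.1183,0,0],[-0.1547,-0.131,0,0],[-0.2247,-0.1057,0,0],[-0.2723,-0.049,0,0],[-0.285,0.024,0,0],[-0.2597,0.094,0,0],[-0.203,0.1417,0,0]]])

```text
time_s: 20.5
tcp_pos: [0.4685, 0.0552, 0.128]
ee_rot: [0.001, 0.664, 0.747, -0.0]
wrist_force: [-0.3, -7.9, -1.0]
grip_width: 0.0209
```

```bash
python3 - <<'E'
from h import *
np.set_printoptions(precision=4,suppress=True)
snap('scene','scene11'); snap('side','side11'); s=read_state();print(s['tcp_pos'],s['wrist_force'],s['grip_width'])
K=s['tcp_pos'][:2]-[.4862,.0156];print(np.hypot(*K),np.degrees(np.arctan2(K[1],K[0])))
for f in('side9','side10','side11'):
    g=cv2.cvtColor(cv2.imread(f'pics/{f}.png'),cv2.COLOR_BGR2GRAY)
    x0,y0,x1,y1=(370,220,410,250)
    m=(g[y0:y1,x0:x1]<45).astype(np.uint8);n,l,st,c=cv2.connectedComponentsWithStats(m)
    print(f,[((c[k]+[x0,y0]).round(1).tolist(),int(st[k][4])) for k in range(1,n) if st[k][4]>3])
a=np.radians(6.7);M=np.array([[np.cos(a),-np.sin(a)],[np.sin(a),np.cos(a)]])
for f in('scene11','side11'):
    g=cv2.cvtColor(cv2.imread(f'pics/{f}.png'),cv2.COLOR_BGR2GRAY).astype(np.float32);print(f,'cols X .044...')
    for Y in np.arange(-.108,-.06,.003):
        P=[proj(f,[*(np.array([.6334,.0358])+M@[X,Y]),.045]) for X in np.arange(.044,.104,.002)]
        P=np.array(P,np.float32);v=cv2.remap(g,P[None,:,0],P[None,:,1],1)[0];print(f'{Y:.3f}',' '.join(f'{int(x):3d}' for x in v))
E
```

```text
[0.4722 0.0562 0.128 ] [0.4329 1.5744 1.6415] 0.02062516948274175
0.04290580227792618 108.98247493006679
side9 [([379.6, 236.6], 11), ([395.5, 235.7], 12)]
side10 [([382.8, 234.6], 10), ([395.4, 235.5], 13)]
side11 [([386.8, 231.6], 10), ([395.4, 235.5], 13)]
scene11 cols X .044...
-0.108 145 145 144 144 143 142 144 145 144 145 145 145 145 144 144 143 143 142 143 158 188 203 199 173 145 131 139 142 143 143
-0.105 145 145 144 143 144 144 144 144 144 145 145 145 144 144 143 140 139 137 142 158 180 198 187 170 139 132 141 142 144 145
-0.102 144 144 144 145 144 143 144 144 143 144 145 145 144 143 141 134 120 114 129 147 164 146 139 130 120 122 139 144 144 144
-0.099 147 147 146 147 146 146 147 147 146 145 145 146 146 145 142 127 106  94 108 142 135 100  90  80  75  95 126 142 145 147
-0.096 172 174 173 171 174 170 174 172 172 173 169 174 171 170 165 144 114  93 109 138 142  97  80  76  63  64 106 147 163 170
-0.093 228 226 230 226 228 228 226 229 225 228 226 226 230 225 223 196 146  99 110 141 130  96  81  73  61  55  95 161 209 224
-0.090 244 243 243 243 242 243 242 243 243 243 243 243 
[... 2568 characters left out ...]
2 185 180 176 176 176 183 174 159 143 126 127 158 169 181 213 203
-0.075 126 140 141 133 130 120 102  88  70  86 110 120 128 145 150 150 150 145 144 145 146 138 119  97  85  71  74 100 126 140
-0.072 111 131 138 139 136 127  92  54  27  15  19  49  85 112 131 136 134 134 133 133 131 124 103  80  67  58  62  77 101 115
-0.069 118 131 137 138 139 131 101  55  26  12  14  24  60 100 127 137 137 136 135 137 139 128 106  79  64  62  62  76 102 128
-0.066 128 136 139 139 143 133 104  63  25  11  13  28  60 106 124 137 139 137 136 138 139 135 118  89  66  64  63  73  95 112
-0.063 123 132 135 135 134 126 111  69  19  11  19  28  55  88 120 130 130 129 128 132 135 127 109  90  75  66  65  71  87 109
```

Emit:
apply_moves(targets=[[[0.0763,0.0077,0,0],[0.143,-0.0247,0,0],[0.1847,-0.0863,0,0],[0.1897,-0.1603,0,0],[0.1573,-0.227,0,0],[0.0957,-0.2687,0,0],[0.0217,-0.2737,0,0],[-0.045,-0.2413,0,0]]])

```text
time_s: 21.4
tcp_pos: [0.4585, -0.0183, 0.1281]
ee_rot: [0.003, 0.666, 0.746, 0.004]
wrist_force: [10.8, 8.1, -4.1]
grip_width: 0.0206
```

```bash
cat > ptr.py <<'E'
from h import *
np.set_printoptions(precision=4,suppress=True)
def meas(tag):
    get_image('wrist');get_image('wrist')
    snap('scene','scene'+tag); snap('side','side'+tag); s=read_state();print(s['tcp_pos'],s['wrist_force'],s['grip_width'])
    K=s['tcp_pos'][:2]-[.4862,.0156];print(np.hypot(*K),np.degrees(np.arctan2(K[1],K[0])))
    a=np.radians(6.7);M=np.array([[np.cos(a),-np.sin(a)],[np.sin(a),np.cos(a)]]);X=np.arange(.03,.11,.0005)
    def prof(f,z,Ys):
        g=cv2.cvtColor(cv2.imread(f'pics/{f}.png'),cv2.COLOR_BGR2GRAY).astype(np.float32)
        return np.mean([cv2.remap(g,*[np.array([proj(f,[*(np.array([.6334,.0358])+M@[x,Y]),z])[k] for x in X],np.float32)[None] for k in(0,1)],cv2.INTER_CUBIC)[0] for Y in Ys],0)
    for f,Yp,Yr in(('scene',np.arange(-.073,-.067,.001),np.arange(-.094,-.084,.001)),('side',np.arange(-.072,-.064,.001),np.arange(-.1,-.09,.001))):
        for t in('11',tag):
            v=prof(f+t,.043,Yp); w=np.clip(75-v,0,None); w[(X<.045)]=0; 
            r=prof(f+t,.046,Yr); m=(X>.0765)&(X<.0875); q=r[m]-np.minimum(np.interp(X[m],[X[m][0],X[m][-1]],[r[m][0],r[m][-1]]),999)
            print(f+t,'ptr',(w*X).sum()/w.sum(),'min at',X[np.argmin(v)],'rider line',(np.clip(q,0,None)*X[m]).sum()/np.clip(q,0,None).sum())
            if t==tag: print('  ptr prof from .06:',v[60:130:3].astype(int))
E
python3 -c "
from ptr import *
meas('12')"
```

```text
[ 0.4573 -0.0167  0.1281] [ 2.7388  5.7437 -0.357 ] 0.020758896519400893
0.04338854566420118 -131.81292632759772
scene11 ptr 0.06347701385421015 min at 0.06250000000000003 rider line 0.08385538356405299
scene12 ptr 0.08176703275561402 min at 0.08100000000000004 rider line 0.0838206613733877
  ptr prof from .06: [183 210 221 221 232 233 230 235 235 201 140  86  50  37  33  35  41  55
  88 128 156 163 167 197]
side11 ptr 0.07162270996562613 min at 0.06350000000000003 rider line 0.080619694063723
side12 ptr 0.07871372185891003 min at 0.08100000000000004 rider line 0.08054751469511397
  ptr prof from .06: [114 129 134 136 136 137 139 141 136 120  96  66  35  14   6  10  24  47
  73  88  87  76  66  61]
```

Emit:
apply_moves(targets=[[[-0.011,0.013,0,0],[-0.022,0.028,0,0],[-0.022,0.028,0,0]]])

```text
time_s: 21.9
tcp_pos: [0.4506, -0.0092, 0.1279]
ee_rot: [0.002, 0.665, 0.747, 0.002]
wrist_force: [3.8, 2.4, 6.4]
grip_width: 0.0211
```

```bash
python3 -c "
from ptr import *
meas('13')"
```

```text
[ 0.4506 -0.0092  0.1279] [3.3655 3.615  6.1792] 0.02090367710805895
0.04339629476096101 -145.183225660178
scene11 ptr 0.06347701385421015 min at 0.06250000000000003 rider line 0.08385538356405299
scene13 ptr 0.08253422066196654 min at 0.08350000000000005 rider line 0.08383584152380187
  ptr prof from .06: [183 205 220 223 232 232 230 235 236 211 167 110  61  41  35  34  34  41
  71 117 154 163 167 198]
side11 ptr 0.07162270996562613 min at 0.06350000000000003 rider line 0.080619694063723
side13 ptr 0.0795002314542704 min at 0.08150000000000004 rider line 0.08062768932034364
  ptr prof from .06: [110 129 136 137 136 135 137 140 140 130 109  78  44  19   9  10  18  33
  52  68  74  71  67  64]
```

```bash
python3 - <<'E'
from h import *
np.set_printoptions(precision=4,suppress=True)
snap('wrist','wrist13'); t=read_state()['tcp_pos']
K,p,M=cam('wrist13');print(p-t,M[:,2],-M[:,1])
# rider px from a hover TCP
a=np.radians(6.7);R2=np.array([[np.cos(a),-np.sin(a)],[np.sin(a),np.cos(a)]])
rid=np.array([*(np.array([.6334,.0358])+R2@[.0818,-.090]),.044]);print('rider',rid)
for x,y,z in((.60,-.12,.26),(.66,-.16,.25),(.70,-.19,.22),(.72,-.2,.2)):
    c=K@(M.T@(rid-(p-t+[x,y,z])));print((x,y,z),c[:2]/c[2],c[2])
E
```

```text
[-0.009   0.0793  0.1659] [ 0.0404 -0.3114 -0.9494] [-0.1099  0.943  -0.314 ]
rider [ 0.7251 -0.044   0.044 ]
(0.6, -0.12, 0.26) [437.1305 142.5545] 0.3690548777782927
(0.66, -0.16, 0.25) [390.719   94.4088] 0.34467818937670813
(0.7, -0.19, 0.22) [359.6934  49.4168] 0.305235941398119
(0.72, -0.2, 0.2) [340.578   27.5286] 0.282324663974704
```

Emit:
apply_moves(targets=[[[0,0,0,0],[0,0,0,0],[0,0,0,0],[0,0,0,0],[0,0,0,0]]], jaw=0.7)

```text
time_s: 22.65
tcp_pos: [0.4481, -0.0095, 0.1254]
ee_rot: [-0.0, 0.665, 0.747, -0.0]
wrist_force: [-0.2, 0.7, 0.6]
grip_width: 0.0597
```

Emit:
apply_moves(targets=[[[0,0,0.15,0],[0,0,0.3,0],[0,-0.1,0.42,0],[0.1,-0.25,0.42,0],[0.26,-0.37,0.42,0],[0.42,-0.37,0.42,0],[0.58,-0.37,0.4,0],[0.74,-0.37,0.38,0]]])

```text
time_s: 23.45
tcp_pos: [0.6663, -0.1214, 0.2403]
ee_rot: [0.0, 0.665, 0.747, -0.0]
wrist_force: [0.1, -0.1, 1.2]
grip_width: 0.0595
```

Emit:
apply_moves(targets=[[[0.12,0,0,0],[0.23,0,0,0],[0.23,0,0,0],[0.23,0,0,0]]])

```text
time_s: 23.85
tcp_pos: [0.7331, -0.1202, 0.2386]
ee_rot: [-0.001, 0.665, 0.747, -0.001]
wrist_force: [0.3, -0.4, -0.1]
grip_width: 0.0596
```

```bash
python3 - <<'E'
from h import *
from fit import fit
np.set_printoptions(precision=4,suppress=True)
get_image('wrist');snap('wrist','wrist14');snap('scene','scene14');snap('side','side14')
s=read_state();print(s['tcp_pos'],cam('wrist14')[1])
a=np.radians(6.7);M=np.array([[np.cos(a),-np.sin(a)],[np.sin(a),np.cos(a)]])
g=cv2.cvtColor(cv2.imread('pics/wrist14.png'),cv2.COLOR_BGR2GRAY).astype(np.float32);X=np.arange(.064,.1,.001)
print('X from .064 step 1mm')
for Y in np.arange(-.106,-.058,.002):
    P=np.array([proj('wrist14',[*(np.array([.6334,.0358])+M@[x,Y]),.044]) for x in X],np.float32);v=cv2.remap(g,P[None,:,0],P[None,:,1],cv2.INTER_CUBIC)[0];print(f'{Y:.3f}',' '.join(f'{int(x):3d}' for x in v))
print(P[0],P[-1])
E
```

```text
[ 0.7327 -0.1205  0.2416] [ 0.7248 -0.041   0.4056]
X from .064 step 1mm
-0.106 112 111 113 111 111 107  95  84  81  81  80  78  71  67  68  85 108 125 137 148 153 149 140 128 113 109 111 111 112 112 112 111 112 112 112 112
-0.104 125 133 135 135 134 132 123 116 115 115 115 108  89  68  68  81 100 116 132 151 153 140 128 117 103  99 102 112 123 131 133 133 133 133 133 132
-0.102 179 197 201 202 202 202 202 201 201 199 191 160 113  80  73  72  75  81 114 154 146 107  81  76  77  79  91 127 173 196 202 202 201 201 201 202
-0.100 196 203 205 205 206 205 205 197 170 146 133 109  83  74  74  74  73  80 116 154 146 106  79  73  72  74  83 123 173 199 206 206 205 206 206 206
-0.098 205 205 205 206 206 206 206 197 162 124 109  93  78  74  73  74  74  80 115 157 147 105  78  74  73  74  83 124 174 201 206 207 206 206 206 207
-0.096 206 206 207 207 206 207 206 197 163 125 109  93  79  75  75  73  74  81 115 156 146 105  78  74  72  73  85 126 176 201 206 206 207 206 206 206
-0.094 203 202 202 202 202 202 202 194 160 123 107  93  80  75  73  74  73  81 116 156 147 105  78  74  73  75  85 126 17
[... 1936 characters left out ...]
  36  50  75  86  87  86  88  95 103 106  97  80  69  67
-0.066 112 110 107  94  75  64  63  63  64  64  64  64  68  75  66  44  35  34  35  35  35  33  38  62  97 111 113 112 111 112 112 112 111 108 107 107
-0.064 112 111 110  99  80  66  64  65  64  64  64  64  68  76  66  46  34  35  34  34  35  34  38  62  96 110 112 112 111 112 111 111 111 112 112 111
-0.062 112 112 112 111 101  86  79  78  78  79  79  79  81  87  79  65  58  58  57  56  55  57  58  72  98 109 109 109 109 110 110 109 109 109 109 108
-0.060 180 180 179 178 180 179 178 179 180 182 182 183 183 185 183 180 178 179 183 187 187 186 183 182 180 182 183 185 185 184 183 183 184 185 184 181
[296.4397  94.6227] [332.6302  94.635 ]
```

The wrist camera, straight above, gives the rider line at X = 83.4 mm and the pointer at about 82.9 mm, so they are within about 0.5 mm. Last checks: is the frame still in place, and are the other things unmoved?

```bash
python3 - <<'E'
from ffit import *
from fit import fit
a=np.radians(6.7);sh=.0472
C=[.6334+sh*np.cos(a),.0358+sh*np.sin(a),a]
fit(['scene14'],C,use=(0,1,3,4)); fit(['side14'],C,use=(0,3,4))
print('expected foot',C[0]+.025*np.cos(a),C[1]+.025*np.sin(a))
run('scene9',.6582,.0397,.05,a,(1,2)); run('scene14',C[0]+.0248,C[1]+.0029,.05,a,(1,2))
reg={'jar':(274,218,302,248),'bottle':(135,205,175,262),'flow':(188,242,232,285),'beaker':(330,315,380,375),'wrench':(350,264,390,320),'block':(370,385,436,460),'rack_spare':(375,280,450,360),'orange':(415,235,490,290),'rider_side':None}
A,B=cv2.imread('pics/scene0.png'),cv2.imread('pics/scene14.png')
for k,r in reg.items():
    if r: 
        x0,y0,x1,y1=r; f=lambda i:np.float32(cv2.cvtColor(i[y0:y1,x0:x1],6)); s,q=cv2.phaseCorrelate(f(A),f(B)); print(k,np.round(s,2),round(q,2))
print(read_state()['time_s'])
E
```

```text
['scene14'] [0.6802 0.0424] 6.3 n 86 med 0.82 {('scene14', 0): (11, -0.81), ('scene14', 1): (25, 0.34), ('scene14', 3): (25, -0.84), ('scene14', 4): (25, 0.97)}
['side14'] [0.6848 0.0408] 6.05 n 50 med 0.37 {('side14', 0): (25, -0.05), ('side14', 3): (9, 0.77), ('side14', 4): (16, -0.32)}
expected foot 0.7051069208966787 0.04422362721857185
scene9 [0.6582 0.0408 0.0643] [(20, -0.94), (20, 0.06), (18, 0.09), (20, 0.09), (18, 0.06), (20, 0.26)]
scene14 [0.7051 0.0467 0.066 ] [(19, -0.7), (20, -0.1), (17, -0.1), (20, 0.1), (18, 0.3), (19, 0.3)]
jar [-0.01  0.11] 0.97
bottle [-0.02  0.01] 0.8
flow [0.54 0.53] 1.0
beaker [0.11 0.  ] 0.86
wrench [0.02 0.04] 0.98
block [0.01 0.51] 1.0
rack_spare [0.48 0.01] 1.0
orange [0.53 0.03] 1.01
24.05
```

```bash
python3 -c "
from station import *
s=read_state();print(s['tcp_pos'],s['wrist_force'],s['qvel'].round(3));print(sign_off())"
```

```text
[ 0.73265433 -0.12051724  0.24156267] [-0.19086103 -0.04048621  0.05237462] [ 0.    -0.006 -0.003  0.001 -0.     0.   ]
the job is handed in; nothing more can be done
None
```

I handed the job in at about 24 s of robot time, with the arm hovering clear of everything. I pushed the leg open to its stop by its rod and lifted the frame out by its tab. It now stands on its leg on the carriage, with its front at the cross line and the membrane facing the camera head. I then turned the crank clockwise by the knob, about 1.9 turns (47 mm), and let go.

**Pointer:** in the last wrist picture, taken from straight above, the pointer stands 0.3–0.6 mm short of the rider's line. I left it there.

**Frame:** it is centred on the carriage to about 1–2 mm and moved along with it.

**Other things:** none of the objects I compared with the first scene picture showed any shift: jar, bottle, flow cell, beaker, wrench, block, spare rack and the orange look-alike. The rider stayed in place in the pictures while I cranked.

**Checks that failed or disagreed:**
- **Finger tips:** they sit about 20 mm behind the reported TCP, so the first push passed over the rod without touching it. I repeated it lower.
- **Frame in the rack:** opening the leg left the frame leaning back in its slots. Closing the gripper on the tab brought it upright.
- **Frame height:** the edge fit came out about 14 mm too high. I took this as the fit catching the rear top edge, because contact was felt at the expected height.
- **Carriage position:** the final fits from the two cameras differ by about 4 mm, probably because the frame hides part of the carriage.

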